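# Weed out the tired spring clip

## Robot

A 6-joint arm with a two-finger parallel gripper is mounted at the origin on the work surface. World frame = base frame: x ahead of the robot, y to its left, z up, the work surface at z = 0. Lengths are in m, angles in rad, forces in N, time in s.
With the tool pointing down it reaches from about 0.425 to 0.95 m from the base axis. Payload 3.5 kg.
Tool frame: the origin (TCP) lies on the centre line of the jaws, within the pads' length; the fingertips stand 14 mm ahead of it and the grasp point (between the pads) lies 5 mm behind it (ctrl.finger_overhang is the distance from the TCP to the fingertips, in m); z points along the fingers, y is the line along which they close (so a half turn about z gives the same grasp; the last joint's range is limited). The gripper opens to 85 mm and grips with 20 to 120 N. Pads are 22 mm wide; open, the fingers measure 114 mm over their backs; the gripper's body (76 mm by 85 mm) begins 54 mm behind the grasp point. The pads swing forward as they close: fully open they stand 13 mm farther back than shut.
Start: joints at [-1.478, 0.286, 1.577, -0, 1.279, -0.15], TCP at [0.162, -0.655, 0.245] pointing down, gripper open.
Joint ranges: [-2.77, 2.77], [-0.9, 2.22], [0.21, 2.48], [-1.53, 4.67], [0.24, 2.81], [-2.84, 2.84]. Speed limits (rad/s): [2.79, 2.79, 3.14, 3.14, 3.14, 3.14].

## Interface

Orientations are given as a unit quaternion [x, y, z, w].
In Python, from plant import ctrl gives the robot as it stands.
- The arm moves only by the tool send_rows, never from a script. Its argument "moves" is text: rows parted by semicolons, each of 7 numbers parted by spaces: the turn, a rotation vector about the tool's x, y, z in units of 360 degrees (1.0 is 360 degrees), then the shift along the tool's x, y, z in units of 20 cm (1.0 is 20 cm), then the gripper's target within -1 to 1 (fully open at 1, half-way at 0, shut at -1). A call has 1 to 12 rows; each row is the pose to reach, as a shift and turn from the pose commanded when the call began, along the tool's axes at that moment, turning the shorter way round; what a row does not reach only later rows make up. A row lasts 1/8 s, in which the tool goes at most 62.5 mm and 10.7 degrees, less where a joint would pass 70% of its speed; a pose out of reach is approached as far as the arm can. A call with a number of a shift or a turn outside -1 to 1 is refused whole. A call with a gripper value outside its range is refused whole. The fingers move at their own pace and stop on an object; "newtons" is the grip in N (left out, the last holds). Time passes only in rows, so rows that repeat a pose let the fingers close. It gives the time, the measured TCP pose, the force, the opening and the grip force at its end, in the units of the state.
- ctrl.get_state(): the state, without advancing time (a new reading comes with each control period).
- ctrl.read_camera(name): name is "side" or "top" or "wrist"; returns a dict with "image" (480x640x3 uint8, red, green, blue), "fovy" (degrees; the focal length in pixels is half the picture's height over the tangent of half this angle, whatever the lens; pixels are square), "cx", "cy" (the principal point, pixels), "extrinsics" (4x4, takes a point from camera to world coordinates). Camera axes: x right, y up, looking along -z (the intrinsics and any distortion apply to the point x, -y, -z); pixel columns grow to the right and rows downward; lengths in m; the calibration is good to about 2 mm. A picture is of the moment at which its call begins. There is no depth.
- ctrl.sign_off(): hands the job in; it is judged then, once.
The state is a dict: "time": time; "qpos": joint angles; "dq": joint speeds; "joint_efforts": joint torques, N m; "eef_pos": TCP position; "tcp_rot": TCP orientation; "contact_force": force on the tool from outside, world axes, zero at the start; "wrist_torque": the same for the moment, N m; "opening": opening from 0.0 (shut) to 1.0 (fully open); "finger_force": force on a finger pad.
Only numpy, scipy, OpenCV 4.12 (cv2) and the standard library are available. Lean on these libraries where they do the work, as an engineer would, in place of code of your own. Each camera call takes 0.05 s, during which the arm holds its last target. There are 200 camera calls.

## Task

One of the three spring clips has gone weak: find it by tugging gently at the pull cards, never harder than about 15 N, and without drawing the card of a sound clip out by more than half a centimetre. Draw the weak clip's card right out while the clip stays in its stand and put the card in the white tray, then stand that clip upright in the red bin. Leave the sound clips in their stands with their cards still clamped, and do not disturb the other things on the bench.

Things in the scene. Friction and masses are not known exactly. Their poses are not given: they have to be found in the camera images.
- stand_a: one of three like grey stands, fixed, 106 x 64 mm, floor 5 mm thick; origin at table level under the clip; x points from front to back. Two posts 38 mm high and 22 mm apart, centred 47 mm before the origin, stop the clip when its card is pulled out along -x; rims 13 mm high on the other sides leave it 1 to 2 mm of play. The clip lifts straight up out of it.
- clip_a: one of three like spring clips, loose, 0.2 to 0.3 kg, in the stand of its letter. Origin under the centre of its black sled (84 x 44 x 6 mm), 5 mm above the table; jaws towards -x, blue levers 30 mm high. Take it from above by the round steel barrel on the origin's z axis, 24 mm thick, 31 to 66 mm up. A sound clip holds its card to 16 N or more, the weak one lets it slide at under 8 N.
- card_a: card in the clip of its letter, 30 g: yellow pull tab 30 (x) x 14 (y) x 32 mm high, origin under its centre; brown blade 4 mm thick, 22 mm high runs to 65 mm along +x. Starts with its origin 78 mm before the clip's (-x), 11 mm above the table, the tab clear of the posts. Blade leaves the jaws after 17 mm of travel, the stand after 45 mm.
- stand_b: one of three like grey stands, fixed, 106 x 64 mm, floor 5 mm thick; origin at table level under the clip; x points from front to back. Two posts 38 mm high and 22 mm apart, centred 47 mm before the origin, stop the clip when its card is pulled out along -x; rims 13 mm high on the other sides leave it 1 to 2 mm of play. The clip lifts straight up out of it.
- clip_b: one of three like spring clips, loose, 0.2 to 0.3 kg, in the stand of its letter. Origin under the centre of its black sled (84 x 44 x 6 mm), 5 mm above the table; jaws towards -x, blue levers 30 mm high. Take it from above by the round steel barrel on the origin's z axis, 24 mm thick, 31 to 66 mm up. A sound clip holds its card to 16 N or more, the weak one lets it slide at under 8 N.
- card_b: card in the clip of its letter, 30 g: yellow pull tab 30 (x) x 14 (y) x 32 mm high, origin under its centre; brown blade 4 mm thick, 22 mm high runs to 65 mm along +x. Starts with its origin 78 mm before the clip's (-x), 11 mm above the table, the tab clear of the posts. Blade leaves the jaws after 17 mm of travel, the stand after 45 mm.
- stand_c: one of three like grey stands, fixed, 106 x 64 mm, floor 5 mm thick; origin at table level under the clip; x points from front to back. Two posts 38 mm high and 22 mm apart, centred 47 mm before the origin, stop the clip when its card is pulled out along -x; rims 13 mm high on the other sides leave it 1 to 2 mm of play. The clip lifts straight up out of it.
- clip_c: one of three like spring clips, loose, 0.2 to 0.3 kg, in the stand of its letter. Origin under the centre of its black sled (84 x 44 x 6 mm), 5 mm above the table; jaws towards -x, blue levers 30 mm high. Take it from above by the round steel barrel on the origin's z axis, 24 mm thick, 31 to 66 mm up. A sound clip holds its card to 16 N or more, the weak one lets it slide at under 8 N.
- card_c: card in the clip of its letter, 30 g: yellow pull tab 30 (x) x 14 (y) x 32 mm high, origin under its centre; brown blade 4 mm thick, 22 mm high runs to 65 mm along +x. Starts with its origin 78 mm before the clip's (-x), 11 mm above the table, the tab clear of the posts. Blade leaves the jaws after 17 mm of travel, the stand after 45 mm.
- jaw_a: the moving blue lever of the clip of the same letter, hinged under the barrel (origin 6 mm to the clip's -y from its origin), its steel lip pressed on the card by the spring: with 14 N or more in a sound clip, under 4 N in the weak one
- jaw_b: the moving blue lever of the clip of the same letter, hinged under the barrel (origin 6 mm to the clip's -y from its origin), its steel lip pressed on the card by the spring: with 14 N or more in a sound clip, under 4 N in the weak one
- jaw_c: the moving blue lever of the clip of the same letter, hinged under the barrel (origin 6 mm to the clip's -y from its origin), its steel lip pressed on the card by the spring: with 14 N or more in a sound clip, under 4 N in the weak one
- reject_bin: red open bin, 170 (x) x 150 (y) x 45 mm high, walls and floor 5 mm; fixed; origin at the centre of its underside
- card_tray: shallow white tray, 170 (x) x 140 (y) x 14 mm high, walls and floor 5 mm; fixed; origin at the centre of its underside
- tape_blue: blue roll of tape, 68 mm across, 19 mm high, a bystander; origin at the centre of its underside
- tape_tan: tan roll of tape, 60 mm across, 24 mm high, a bystander; origin at the centre of its underside
- battery_pack: pack of red cells, 60 x 75 x 25 mm, a bystander; origin at the centre of its underside
- flux_jar: small amber jar, 44 mm across, 50 mm high, a bystander; origin at the centre of its underside
- screwdriver: screwdriver lying on the table, a bystander; origin under its middle
- parts_cup: small metal cup, 60 mm across, 45 mm high, a bystander; origin at the centre of its underside
Not all that is in view belongs to the job. What is shaped like the card_c but purple is not meant.

How it is judged:
On the way:
1. a card has been drawn out of its clip (that of the weak clip: a sound one must keep its card), with the clip still in its stand (((x of card_a in the frame of clip_a below -0.105 m and horizontal distance between clip_a and stand_a below 0.012 m and height (world z) of clip_a below 0.012 m) or (x of card_b in the frame of clip_b below -0.105 m and horizontal distance between clip_b and stand_b below 0.012 m and height (world z) of clip_b below 0.012 m) or (x of card_c in the frame of clip_c below -0.105 m and horizontal distance between clip_c and stand_c below 0.012 m and height (world z) of clip_c below 0.012 m))), for 0.05 s.
At the end, for the whole second after the job is handed in: The weak clip stands upright (within 0.3 rad) on the floor of the red bin and its card lies in the white tray, both at rest; the two sound clips are in their stands (within 12 mm), their cards drawn out by no more than 7 mm and still pressed by their jaws with over 8 N (((x of clip_a in the frame of reject_bin between -0.07 and 0.07 m and y of clip_a in the frame of reject_bin between -0.06 and 0.06 m and z of clip_a in the frame of reject_bin between 0 and 0.02 m and angle between clip_a's own z axis and vertical below 0.3 rad and linear speed of each of clip_a, card_a below 0.02 m/s and x of card_a in the frame of card_tray between -0.08 and 0.08 m and y of card_a in the frame of card_tray between -0.065 and 0.065 m and z of card_a in the frame of card_tray between 0 and 0.025 m and horizontal distance between clip_b and stand_b below 0.012 m and height (world z) of each of clip_b, clip_c below 0.012 m and x of card_b in the frame of clip_b above -0.085 m and contact force between jaw_b and card_b above 8 N and horizontal distance between clip_c and stand_c below 0.012 m and x of card_c in the frame of clip_c above -0.085 m and contact force between jaw_c and card_c above 8 N) or (x of clip_b in the frame of reject_bin between -0.07 and 0.07 m and y of clip_b in the frame of reject_bin between -0.06 and 0.06 m and z of clip_b in the frame of reject_bin between 0 and 0.02 m and angle between clip_b's own z axis and vertical below 0.3 rad and linear speed of each of clip_b, card_b below 0.02 m/s and x of card_b in the frame of card_tray between -0.08 and 0.08 m and y of card_b in the frame of card_tray between -0.065 and 0.065 m and z of card_b in the frame of card_tray between 0 and 0.025 m and horizontal distance between clip_a and stand_a below 0.012 m and height (world z) of each of clip_a, clip_c below 0.012 m and x of card_a in the frame of clip_a above -0.085 m and contact force between jaw_a and card_a above 8 N and horizontal distance between clip_c and stand_c below 0.012 m and x of card_c in the frame of clip_c above -0.085 m and contact force between jaw_c and card_c above 8 N) or (x of clip_c in the frame of reject_bin between -0.07 and 0.07 m and y of clip_c in the frame of reject_bin between -0.06 and 0.06 m and z of clip_c in the frame of reject_bin between 0 and 0.02 m and angle between clip_c's own z axis and vertical below 0.3 rad and linear speed of each of clip_c, card_c below 0.02 m/s and x of card_c in the frame of card_tray between -0.08 and 0.08 m and y of card_c in the frame of card_tray between -0.065 and 0.065 m and z of card_c in the frame of card_tray between 0 and 0.025 m and horizontal distance between clip_a and stand_a below 0.012 m and height (world z) of each of clip_a, clip_b below 0.012 m and x of card_a in the frame of clip_a above -0.085 m and contact force between jaw_a and card_a above 8 N and horizontal distance between clip_b and stand_b below 0.012 m and x of card_b in the frame of clip_b above -0.085 m and contact force between jaw_b and card_b above 8 N))); the robot touches nothing.
It fails at once if the card of a sound clip is drawn out by more than 7 mm ((x of card_a in the frame of clip_a below -0.085 m and contact force between jaw_a and card_a above 8 N) or (x of card_b in the frame of clip_b below -0.085 m and contact force between jaw_b and card_b above 8 N) or (x of card_c in the frame of clip_c below -0.085 m and contact force between jaw_c and card_c above 8 N)).
It fails at once if while it holds its card, a clip is pulled or pressed against its stand with more than 20 N (its weight of 2 to 3 N included) ((contact force between clip_a and stand_a above 20 N and contact force between jaw_a and card_a above 1 N) or (contact force between clip_b and stand_b above 20 N and contact force between jaw_b and card_b above 1 N) or (contact force between clip_c and stand_c above 20 N and contact force between jaw_c and card_c above 1 N)).
It fails at once if a bystander is pushed more than 30 mm (distance of any of tape_blue, tape_tan, battery_pack, flux_jar, screwdriver, parts_cup from where it was at the start of the episode above 0.03 m).
It also fails if it takes over 72 s, if anything falls off the work surface, if the arm or the gripper's body presses on something with over 40 N, if the wrist force passes 120 N, or if a joint passes its speed limit or range.

## Working session

There is one attempt and no reset: what is moved stays moved. The work goes in short steps, Python scripts to look and compute and a tool call to move; the robot and the scene stay as the last step left them, time stands still between calls to the robot, and variables do not carry over. Pictures are saved under pics/ and viewed, at most 11 in all, crops included, and the job is handed in when it is done.

Besides the shell and the picture viewer there is one more tool, called after "Call:" as name(argument=value, ...) on one line, values as JSON. send_rows: Moves the arm, as the interface text tells. Its arguments: {"type":"object","properties":{"moves":{"type":"string"},"newtons":{"type":"number"}},"required":["moves"]}

```bash
ls; mkdir -p pics
cat > h.py <<'E'
import numpy as np, cv2
from plant import ctrl
def shot(n,f):
    r=ctrl.read_camera(n); cv2.imwrite('pics/'+f+'.png',r['image'][:,:,::-1]); np.savez('pics/'+f+'.npz',**{k:r[k] for k in('fovy','cx','cy','extrinsics')}); return r
def load(f): return np.load('pics/'+f+'.npz')
def pix2w(r,u,v,z):
    f=240/np.tan(np.radians(float(r['fovy']))/2);E=r['extrinsics']
    d=E[:3,:3]@np.array([(u-r['cx'])/f,-(v-r['cy'])/f,-1]);o=E[:3,3]
    return o+d*(z-o[2])/d[2]
def w2pix(r,p):
    f=240/np.tan(np.radians(float(r['fovy']))/2);E=r['extrinsics']
    c=E[:3,:3].T@(np.array(p)-E[:3,3]);return np.array([r['cx']+f*c[0]/-c[2],r['cy']-f*c[1]/-c[2]])
E
python3 - <<'E'
from h import *
for n in('top','side'):
    r=shot(n,n+'0');print({k:r[k] for k in r if k!='image'})
print(ctrl.get_state())
E
```

```text
pics
{'fovy': 57.73107151312355, 'cx': 312.0163114016157, 'cy': 235.9959205634091, 'extrinsics': array([[ 0.0276598 ,  0.99419866, -0.10394208,  0.4340202 ],
       [-0.99961593,  0.02733208, -0.0045761 ,  0.01001382],
       [-0.0017086 ,  0.10402873,  0.99457282,  1.04622823],
       [ 0.        ,  0.        ,  0.        ,  1.        ]])}
{'fovy': 50.73377084589795, 'cx': 315.8240070608724, 'cy': 243.74258331794954, 'extrinsics': array([[ 0.99099172,  0.0613583 , -0.11904021,  0.42421746],
       [-0.132802  ,  0.56500717, -0.81432827, -0.81436821],
       [ 0.01729277,  0.82280135,  0.56806593,  0.64179894],
       [ 0.        ,  0.        ,  0.        ,  1.        ]])}
{'time': 0.1, 'qpos': array([-1.47798516e+00,  2.87125455e-01,  1.57806302e+00, -6.73129953e-07,
        1.27857824e+00, -1.49996176e-01]), 'dq': array([ 0.00293383, -0.00307871, -0.00334243,  0.00067854, -0.00033381,
       -0.00071298]), 'joint_efforts': array([ 7.08003099e-04, -4.07295871e+01, -2.93701512e+01, -1.41448327e-04,
        3.40323124e-03, -6.26848930e-06]), 'eef_pos': array([ 0.16226675, -0.65461638,  0.24403564]), 'tcp_rot': array([ 9.92639023e-01,  1.21105693e-01,  3.07545757e-05, -1.08659358e-03]), 'contact_force': array([ 0.4267873 , -0.49154161, -0.69315691]), 'wrist_torque': array([0.01188372, 0.03092622, 0.0338881 ]), 'finger_force': 0.0, 'opening': 0.9972854562521926}
```

View pics/top0.png

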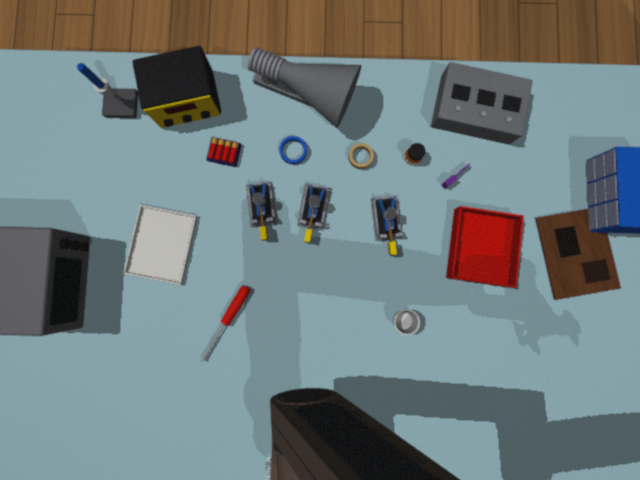

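View pics/side0.png

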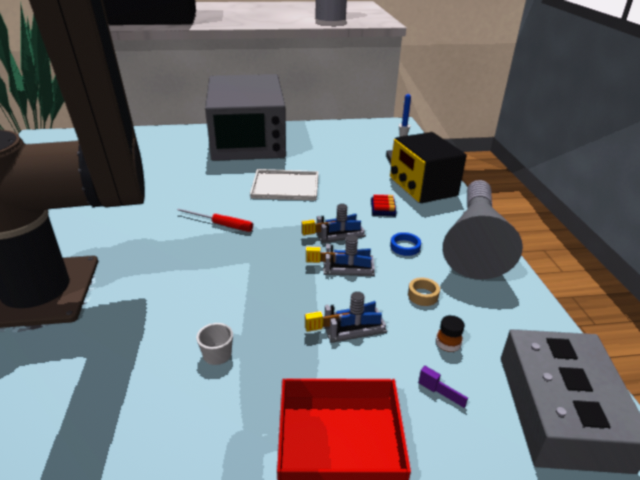

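The top view shows three clips with yellow tabs near (264,233), (310,236) and (393,249), the tray at (161,244) and the bin at (486,247). A crop will give closer pixel positions.

Run:
```python
from h import *
im=cv2.imread('pics/top0.png'); c=im[170:270,235:415]
cv2.imwrite('pics/crop.png',cv2.resize(c,None,fx=4.4,fy=4.4,interpolation=cv2.INTER_CUBIC))
r=load('top0')
hsv=cv2.cvtColor(im,cv2.COLOR_BGR2HSV);m=cv2.inRange(hsv,(22,150,120),(35,255,255));m[:200]=0
n,l,s,ce=cv2.connectedComponentsWithStats(m)
for i in range(1,n):
    if s[i,4]>20: print(s[i],ce[i],pix2w(r,*ce[i],0.043))
for p in[(161,244),(486,247)]: print(pix2w(r,*p,0.005))
```

```text
[260 226   7  14  75] [262.89333333 232.32      ] [0.54430478 0.12875693 0.043     ]
[305 229   7  13  73] [307.84931507 235.02739726] [0.54085733 0.02434522 0.043     ]
[389 241   8  14  89] [392.43820225 247.7752809 ] [ 0.51662797 -0.17179733  0.043     ]
[0.5135535  0.37678618 0.005     ]
[ 0.52779082 -0.40274458  0.005     ]
```

View pics/crop.png

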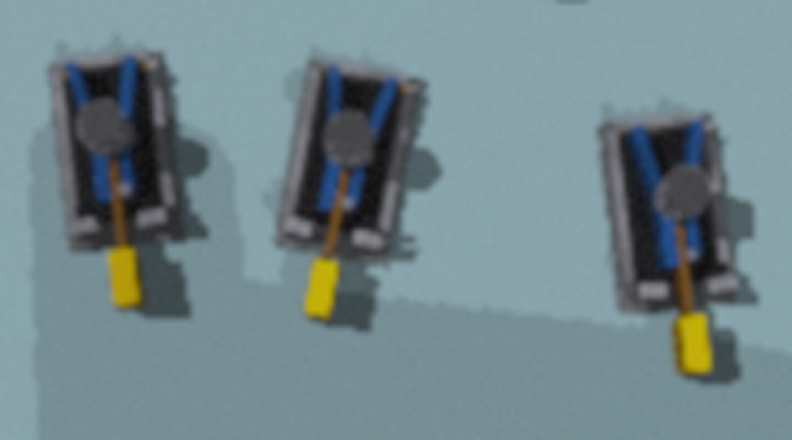

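The crop shows barrel tops at (104,126), (348,138) and (683,192), and tab tops at (124,277), (321,287) and (692,344). I'll turn these into clip poses.

```bash
cat >> h.py <<'E'
from scipy.spatial.transform import Rotation as R
def goto(p,psi,base=None):
    """print row numbers to reach world TCP p with tool down, tool x at yaw psi (rad)"""
    s=ctrl.get_state();P,Q=(s['eef_pos'],R.from_quat(s['tcp_rot'])) if base is None else base
    T=R.from_euler('z',psi)*R.from_euler('x',np.pi)
    rv=(Q.inv()*T).as_rotvec()/(2*np.pi); d=Q.inv().apply(np.array(p)-P)/.2
    print('row',np.round(rv,4),np.round(d,4))
E
python3 - <<'E'
from h import *
r=load('top0')
for b,t in [((104,126),(124,277)),((348,138),(321,287)),((683,192),(692,344))]:
    q=lambda c:(235+(c[0]+.5)/4.4-.5,170+(c[1]+.5)/4.4-.5)
    B=pix2w(r,*q(b),.071);T=pix2w(r,*q(t),.043);v=(B-T)[:2];psi=np.arctan2(v[1],v[0])
    print(B,T,np.linalg.norm(v),np.degrees(psi))
    goto([*T[:2],.2],psi)
E
```

```text
[0.61882372 0.13906702 0.071     ] [0.54371972 0.12896107 0.043     ] 0.07578087352835682 7.6636506917209655
row [-0.0003 -0.      0.0174] [ 2.7932 -3.3439  0.2283]
[0.6159862 0.0128799 0.071    ] [0.5412739  0.02500897 0.043     ] 0.07569043134384841 -9.221163998997675
row [-0.0003  0.      0.0643] [ 2.6564 -2.8423  0.2272]
[ 0.59253694 -0.16018443  0.071     ] [ 0.51654617 -0.1705241   0.043     ] 0.07669096832557366 7.748357180595886
row [-0.0003 -0.      0.0171] [ 2.3013 -1.9231  0.2251]
```

Call:
send_rows(moves="0 0 0.006 0.767 -0.641 0 0.2;0 0 0.006 0.767 -0.641 0 0.2;0 0 0.006 0.767 -0.641 0 0.2;0 0 0.006 0.767 -0.641 0 0.2")

```text
time: 0.6
eef_pos: [0.2821, -0.4908, 0.2447]
tcp_rot: [0.995, 0.104, -0.0, -0.001]
contact_force: [0.1, -0.3, 0.2]
opening: 0.602
finger_force: 0.0
```

Call:
send_rows(moves="0 0 0.006 0.767 -0.641 0 0.2;0 0 0.006 0.767 -0.641 0 0.2;0 0 0.006 0.767 -0.641 0 0.2;0 0 0.006 0.767 -0.641 0 0.2")

```text
time: 1.1
eef_pos: [0.4058, -0.3352, 0.2451]
tcp_rot: [0.996, 0.085, -0.0, -0.0]
contact_force: [-0.4, -0.7, 0.8]
opening: 0.599
finger_force: 0.0
```

Call:
send_rows(moves="0 0 0.005 0.77 -0.64 0.2 0.2;0 0 0.005 0.77 -0.64 0.2 0.2;0 0 0.005 0.77 -0.64 0.2 0.2;0 0 0.005 0.77 -0.64 0.2 0.2;0 0 0.005 0.77 -0.64 0.2 0.2")

```text
time: 1.72
eef_pos: [0.535, -0.1858, 0.2048]
tcp_rot: [0.998, 0.068, -0.001, 0.0]
contact_force: [-0.7, 0.2, 1.3]
opening: 0.6
finger_force: 0.0
```

Run:
```python
from h import *
r=shot('wrist','w1');s=ctrl.get_state();print(s['eef_pos'],s['tcp_rot'],s['opening'],r['extrinsics'][:3,3],r['fovy'])
for p in [(.5165,-.1705,.043),(.5925,-.1602,.071)]: print(w2pix(r,p))
```

```text
[ 0.53466296 -0.18659028  0.20523332] [ 9.97706943e-01  6.76800421e-02 -3.81710729e-04  3.50169290e-04] 0.6002539256845684 [ 0.60847621 -0.17559876  0.3328435 ] 70.21741519381612
[301.51574462 238.20438344]
[297.90623966 151.10726667]
```

View pics/w1.png

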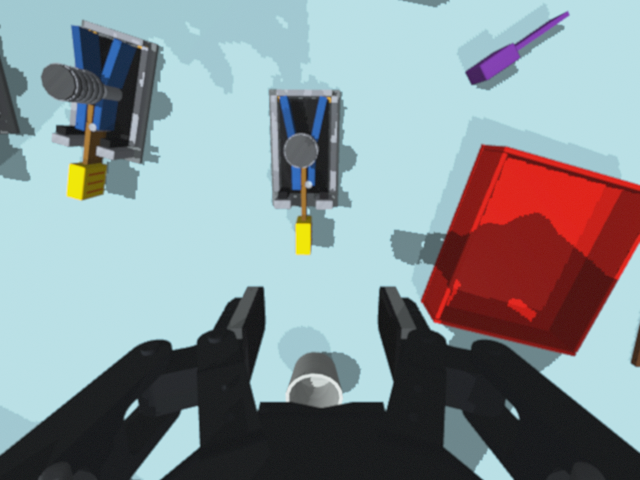

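The wrist view shows clip C's barrel top at about (301,150), its yellow tab from about (296,217) to (312,254), and the cup below the gripper. The pose prediction is within about 3 px. I'll refine it with the yellow mask.

Run:
```python
from h import *
r=load('w1');im=cv2.imread('pics/w1.png')
hsv=cv2.cvtColor(im,cv2.COLOR_BGR2HSV);m=cv2.inRange(hsv,(22,150,90),(35,255,255))
for row in range(212,260,4):
    x=np.where(m[row,270:340])[0]+270
    if len(x): print(row,x.min(),x.max(),pix2w(r,x.min(),row,.043)[:2],pix2w(r,x.max()+1,row,.043)[:2])
y=np.where(m[:,303])[0];print(y.min(),y.max())
print('front top',pix2w(r,303.5,y.max()+1,.043),'barrel',pix2w(r,301,150,.071))
g=load('top0');print('cup',pix2w(g,407,321,.045))
```

```text
216 307 307 [ 0.53729074 -0.17281131] [ 0.53740976 -0.17367508]
220 298 310 [ 0.53264896 -0.16545641] [ 0.53420185 -0.17672544]
224 296 310 [ 0.52881317 -0.16413863] [ 0.53061143 -0.17718778]
228 296 310 [ 0.52519052 -0.16455755] [ 0.52699528 -0.17765342]
232 296 310 [ 0.52154182 -0.16497948] [ 0.52335315 -0.17812242]
236 296 310 [ 0.5178668  -0.16540446] [ 0.51968473 -0.1785948 ]
240 296 310 [ 0.51416518 -0.16583252] [ 0.51598976 -0.1790706 ]
244 296 310 [ 0.51043665 -0.16626368] [ 0.51226794 -0.17954986]
248 296 309 [ 0.50668093 -0.16669799] [ 0.50839643 -0.17914365]
252 296 309 [ 0.50289772 -0.16713549] [ 0.50461957 -0.17962669]
221 253
front top [ 0.50191984 -0.17405947  0.043     ] barrel [ 0.59360901 -0.16238762  0.071     ]
cup [ 0.35104979 -0.20580259  0.045     ]
```

Run:
```python
from h import *
goto([.517,-.172,.10],np.radians(6.9));goto([.517,-.172,.025],np.radians(6.9))
```

```text
row [0.0001 0.0001 0.0024] [-0.0772 -0.0846  0.5262]
row [0.0001 0.0001 0.0024] [-0.0769 -0.0848  0.9012]
```

Call:
send_rows(moves="0 0 0.0024 -0.077 -0.085 0.3 0;0 0 0.0024 -0.077 -0.085 0.53 0;0 0 0.0024 -0.077 -0.085 0.7 0;0 0 0.0024 -0.077 -0.085 0.85 0;0 0 0.0024 -0.077 -0.085 0.9 0;0 0 0.0024 -0.077 -0.085 0.9 0;0 0 0.0024 -0.077 -0.085 0.9 0")

```text
time: 2.65
eef_pos: [0.5185, -0.1717, 0.027]
tcp_rot: [0.998, 0.06, 0.001, 0.001]
contact_force: [0.2, 0.6, 0.2]
opening: 0.498
finger_force: 0.0
```

Run:
```python
from h import *
s=ctrl.get_state();print(s);goto([.517,-.172,.025],np.radians(6.9))
r=shot('wrist','w2');im=cv2.imread('pics/w2.png');print(w2pix(r,(.517,-.172,.043)))
```

```text
{'time': 2.65, 'qpos': array([-5.05514457e-01,  2.92989094e-01,  2.01989557e+00, -1.24266102e-04,
        8.25541812e-01,  9.45132876e-01]), 'dq': array([ 0.0077372 , -0.00639764, -0.00095899,  0.00206269, -0.00332847,
        0.00101127]), 'joint_efforts': array([-1.25766126e-01, -3.30377054e+01, -2.16214746e+01, -4.23193123e-03,
        1.07271998e-02, -1.01746886e-03]), 'eef_pos': array([ 0.51845364, -0.17165647,  0.02702738]), 'tcp_rot': array([9.98192292e-01, 6.00802815e-02, 1.31205017e-03, 8.87004571e-04]), 'contact_force': array([0.16219163, 0.57481253, 0.23572788]), 'wrist_torque': array([ 0.01101915, -0.00843403,  0.00049578]), 'finger_force': 0.0, 'opening': 0.4979996519818719}
row [ 0.0003 -0.0004 -0.    ] [-0.0074  0.0008  0.0101]
[322.05622531 340.56076794]
```

View pics/w2.png

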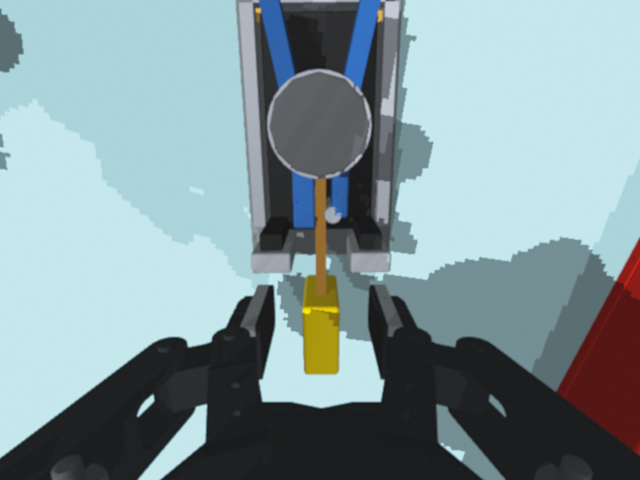

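The tab is centred between the pads (tab columns 303 to 339, pads at 273 and 369). I'll close gently.

Call:
send_rows(moves="0 0 0 0 0 0 -0.5;0 0 0 0 0 0 -0.8;0 0 0 0 0 0 -1;0 0 0 0 0 0 -1;0 0 0 0 0 0 -1", newtons=20)

```text
time: 3.32
eef_pos: [0.518, -0.1708, 0.0262]
tcp_rot: [0.998, 0.06, 0.0, 0.0]
contact_force: [-1.6, 0.0, 6.2]
opening: 0.163
finger_force: 25.6
```

Call:
send_rows(moves="0 0 0 -0.0025 0 0 -1;0 0 0 -0.005 0 0 -1;0 0 0 -0.005 0 0 -1")

```text
time: 3.7
eef_pos: [0.5179, -0.1709, 0.0261]
tcp_rot: [0.998, 0.06, 0.002, 0.001]
contact_force: [4.2, 1.4, 5.1]
opening: 0.162
finger_force: 25.3
```

Call:
send_rows(moves="0 0 0 0 0 -0.003 -1;0 0 0 -0.0025 0 -0.003 -1;0 0 0 -0.0025 0 -0.003 -1")

```text
time: 4.08
eef_pos: [0.5165, -0.1709, 0.0262]
tcp_rot: [0.998, 0.06, 0.001, 0.0]
contact_force: [4.4, 1.0, 3.5]
opening: 0.159
finger_force: 25.2
```

Call:
send_rows(moves="0 0 0 -0.0025 0 -0.002 -1;0 0 0 -0.0025 0 -0.002 -1")

```text
time: 4.32
eef_pos: [0.5163, -0.1708, 0.0262]
tcp_rot: [0.998, 0.06, 0.001, 0.0]
contact_force: [7.9, -0.3, -0.4]
opening: 0.158
finger_force: 24.6
```

Call:
send_rows(moves="0 0 0 -0.0025 0 0 -1;0 0 0 -0.0025 0 0 -1")

```text
time: 4.58
eef_pos: [0.5163, -0.1708, 0.0262]
tcp_rot: [0.998, 0.06, 0.002, 0.0]
contact_force: [9.1, 0.9, -2.6]
opening: 0.161
finger_force: 24.4
```

Call:
send_rows(moves="0 0 0 -0.002 0 0 -1;0 0 0 -0.002 0 0 -1;0 0 0 -0.002 0 0 -1")

```text
time: 4.95
eef_pos: [0.5163, -0.1708, 0.0262]
tcp_rot: [0.998, 0.06, 0.003, 0.001]
contact_force: [10.9, 0.8, -2.4]
opening: 0.16
finger_force: 24.3
```

Clip C held at 11 N with no motion, so it is sound. I'll relax the pull, release and rise.

Call:
send_rows(moves="0 0 0 0.005 0 0.002 -1;0 0 0 0.009 0 0.002 -1;0 0 0 0.009 0 0.002 0;0 0 0 0.009 0 0.002 0;0 0 0 0.009 0 0.002 0;0 0 0 0.009 0 -0.3 0;0 0 0 0.009 0 -0.6 0;0 0 0 0.009 0 -0.87 0;0 0 0 0.009 0 -0.87 0")

```text
time: 6.08
eef_pos: [0.5188, -0.172, 0.2062]
tcp_rot: [0.998, 0.06, 0.004, 0.003]
contact_force: [-0.4, -0.9, 0.7]
opening: 0.499
finger_force: 0.0
```

Run:
```python
from h import *
r=load('w2');print(pix2w(r,320,123,.071))
goto([.527,.023,.2],np.radians(-9.2))
```

```text
[ 0.59383186 -0.16206683  0.071     ]
row [ 0.0008 -0.0015  0.0448] [ 0.1582 -0.9632  0.0263]
```

Call:
send_rows(moves="0 0 0.045 0.158 -0.963 0.026 0;0 0 0.045 0.158 -0.963 0.026 0;0 0 0.045 0.158 -0.963 0.026 0;0 0 0.045 0.158 -0.963 0.026 0;0 0 0.045 0.158 -0.963 0.026 0")

```text
time: 6.7
eef_pos: [0.5237, 0.0248, 0.1938]
tcp_rot: [0.997, -0.08, -0.001, 0.0]
contact_force: [0.4, -0.0, -0.1]
opening: 0.501
finger_force: 0.0
```

```bash
cat >> h.py <<'E'
def tab(f):
    r=shot('wrist',f);m=cv2.inRange(cv2.cvtColor(r['image'],cv2.COLOR_RGB2HSV),(22,150,90),(35,255,255))
    n,l,s,c=cv2.connectedComponentsWithStats(m)
    i=min((i for i in range(1,n) if s[i,4]>150),key=lambda i:abs(c[i,0]-310)); L=l==i
    y=np.where(L.any(1))[0]; y1=y.max()
    mid=[]
    for v in range(y1-20,y1-2,4):
        x=np.where(L[v])[0]; mid.append((pix2w(r,x.min(),v,.043)+pix2w(r,x.max()+1,v,.043))[:2]/2); print(v,x.min(),x.max())
    fr=pix2w(r,np.where(L[y1-3])[0].mean()+.5,y1+1,.043)[:2]
    mid=np.array(mid); d=mid[0]-mid[-1]
    print('front',fr,'psi tab',np.degrees(np.arctan2(d[1],d[0])),'mids',mid[0],mid[-1]); return r,fr
E
python3 - <<'E'
from h import *
tab('w3');s=ctrl.get_state();print(s['eef_pos'],s['tcp_rot'])
im=cv2.imread('pics/w3.png');cv2.imwrite('pics/w3c.png',im[60:300,160:480])
E
```

```text
201 310 324
205 309 324
209 310 324
213 310 324
217 310 324
front [0.52547331 0.02757762] psi tab -9.346814787886897 mids [0.54318784 0.02466181] [0.52975113 0.02687343]
[0.52401264 0.0238871  0.19413087] [ 9.96740319e-01 -8.06710455e-02 -9.09911968e-04  3.01605509e-04]
```

View pics/w3c.png

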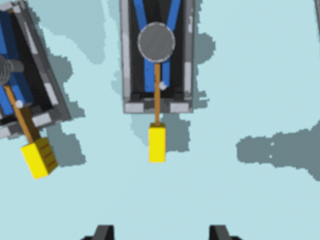

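The crop shows the middle clip square to the tool, with its barrel at full-image (316.5,102) and its tab at (317,204).

Run:
```python
from h import *
r=load('w3');B=pix2w(r,316.5,102,.071);print(B,np.degrees(np.arctan2(B[1]-.0276,B[0]-.5255)))
goto([.5403,.0252,.026],np.radians(-9.3))
```

```text
[0.61655353 0.01300528 0.071     ] -9.106326924532903
row [0.0001 0.0003 0.0001] [ 0.0808 -0.0202  0.8405]
```

Call:
send_rows(moves="0 0 0 0.078 -0.02 0.3 0;0 0 0 0.078 -0.02 0.5 0;0 0 0 0.078 -0.02 0.7 0;0 0 0 0.078 -0.02 0.82 0;0 0 0 0.078 -0.02 0.835 0;0 0 0 0.078 -0.02 0.835 -0.3;0 0 0 0.078 -0.02 0.835 -0.3")

```text
time: 7.62
eef_pos: [0.5418, 0.0252, 0.0297]
tcp_rot: [0.997, -0.081, 0.001, 0.0]
contact_force: [0.9, 0.4, -0.2]
opening: 0.352
finger_force: 0.0
```

Call:
send_rows(moves="0 0 0 0 0 0 -0.5;0 0 0 0 0 0 -0.8;0 0 0 0 0 -0.002 -1;0 0 0 0 0 -0.004 -1;0 0 0 0 0 -0.004 -1", newtons=20)

```text
time: 8.25
eef_pos: [0.5411, 0.0258, 0.0292]
tcp_rot: [0.997, -0.081, 0.001, 0.0]
contact_force: [-0.0, -0.8, 0.3]
opening: 0.157
finger_force: 25.6
```

Call:
send_rows(moves="0 0 0 -0.0025 0 0 -1;0 0 0 -0.005 0 0 -1;0 0 0 -0.005 0 0 -1")

```text
time: 8.62
eef_pos: [0.54, 0.026, 0.0292]
tcp_rot: [0.997, -0.081, 0.001, 0.0]
contact_force: [2.1, -1.0, 0.2]
opening: 0.161
finger_force: 25.7
```

Call:
send_rows(moves="0 0 0 -0.0025 0 0 -1;0 0 0 -0.005 0 0 -1;0 0 0 -0.005 0 0 -1")

```text
time: 9.0
eef_pos: [0.5397, 0.026, 0.0292]
tcp_rot: [0.997, -0.081, 0.002, 0.0]
contact_force: [6.4, -0.5, -1.0]
opening: 0.162
finger_force: 25.3
```

Call:
send_rows(moves="0 0 0 -0.003 0 0 -1;0 0 0 -0.003 0 0 -1;0 0 0 -0.003 0 0 -1")

```text
time: 9.38
eef_pos: [0.5396, 0.026, 0.0292]
tcp_rot: [0.997, -0.081, 0.002, 0.0]
contact_force: [7.4, -0.9, -3.3]
opening: 0.16
finger_force: 25.0
```

Call:
send_rows(moves="0 0 0 -0.003 0 0 -1;0 0 0 -0.003 0 0.001 -1;0 0 0 -0.003 0 0.001 -1")

```text
time: 9.75
eef_pos: [0.5396, 0.026, 0.0291]
tcp_rot: [0.997, -0.081, 0.003, 0.0]
contact_force: [9.7, -0.7, -3.9]
opening: 0.16
finger_force: 24.9
```

Call:
send_rows(moves="0 0 0 -0.002 0 0 -1;0 0 0 -0.002 0 0 -1;0 0 0 -0.002 0 0 -1")

```text
time: 10.12
eef_pos: [0.5396, 0.026, 0.0292]
tcp_rot: [0.997, -0.081, 0.004, 0.0]
contact_force: [10.3, -1.0, -5.5]
opening: 0.162
finger_force: 24.8
```

Clip B held at 10.3 N, so it is sound too. By elimination the left clip is weak, and I'll confirm it by pulling.

Call:
send_rows(moves="0 0 0 0.006 0 0.002 -1;0 0 0 0.01 0 0.004 -1;0 0 0 0.01 0 0.004 0;0 0 0 0.01 0 0.004 0;0 0 0 0.01 0 0.004 0;0 0 0 0.01 0 -0.3 0;0 0 0 0.01 0 -0.6 0;0 0 0 0.01 0 -0.85 0;0 0 0 0.01 0 -0.85 0")

```text
time: 11.25
eef_pos: [0.5416, 0.0258, 0.2042]
tcp_rot: [0.997, -0.081, 0.005, 0.0]
contact_force: [0.7, 0.1, -0.5]
opening: 0.5
finger_force: 0.0
```

Run:
```python
from h import *
goto([.53,.127,.2],np.radians(7.7))
```

```text
row [ 0.0002 -0.0016 -0.0471] [-0.1388 -0.49    0.0197]
```

Call:
send_rows(moves="0 0 -0.047 -0.139 -0.49 0.02 0;0 0 -0.047 -0.139 -0.49 0.02 0;0 0 -0.047 -0.139 -0.49 0.02 0;0 0 -0.047 -0.139 -0.49 0.02 0")

```text
time: 11.75
eef_pos: [0.5265, 0.127, 0.1933]
tcp_rot: [0.998, 0.067, -0.001, 0.0]
contact_force: [-1.2, 0.7, 0.2]
opening: 0.503
finger_force: 0.0
```

Run:
```python
from h import *
r,fr=tab('w4');s=ctrl.get_state();print(s['eef_pos'],s['tcp_rot'])
psi=np.radians(7.7);goto([fr[0]+.015*np.cos(psi),fr[1]+.015*np.sin(psi),.028],psi)
im=cv2.imread('pics/w4.png');cv2.imwrite('pics/w4c.png',im[60:300,160:480])
```

```text
200 312 327
204 312 327
208 313 327
212 313 327
216 313 327
front [0.52876259 0.12803356] psi tab 9.335866700472069 mids [0.54643974 0.13080659] [0.53304459 0.12860444]
[0.5268739  0.12656493 0.1936518 ] [ 9.97813085e-01  6.60912460e-02 -9.83228478e-04  1.68080733e-04]
row [ 0.      0.0003 -0.0003] [ 0.087  -0.0064  0.8281]
```

View pics/w4c.png

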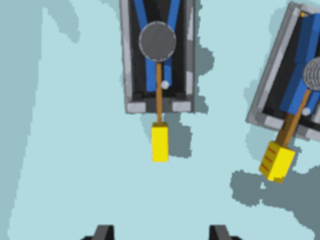

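The crop shows the left clip with its barrel at (317,102) and its tab at (320,203), aligned with the tool.

Call:
send_rows(moves="0 0 -0.002 0.083 -0.006 0.3 0;0 0 -0.002 0.083 -0.006 0.5 0;0 0 -0.002 0.083 -0.006 0.7 0;0 0 -0.002 0.083 -0.006 0.82 0;0 0 -0.002 0.083 -0.006 0.83 0;0 0 -0.002 0.083 -0.006 0.83 -0.3;0 0 -0.002 0.083 -0.006 0.83 -0.3")

```text
time: 12.68
eef_pos: [0.5449, 0.1305, 0.0304]
tcp_rot: [0.997, 0.073, 0.002, 0.0]
contact_force: [-0.0, -0.6, -0.1]
opening: 0.352
finger_force: 0.0
```

Call:
send_rows(moves="0 0 0 0 0 0 -0.5;0 0 0 0 0 0 -0.8;0 0 0 0 0 -0.002 -1;0 0 0 0 0 -0.004 -1;0 0 0 0 0 -0.004 -1", newtons=20)

```text
time: 13.3
eef_pos: [0.5441, 0.1308, 0.0298]
tcp_rot: [0.997, 0.073, 0.001, -0.0]
contact_force: [1.2, 0.9, 1.4]
opening: 0.161
finger_force: 25.7
```

Call:
send_rows(moves="0 0 0 -0.004 0 0 -1;0 0 0 -0.008 0 0 -1;0 0 0 -0.012 0 0 -1;0 0 0 -0.012 0 0 -1")

```text
time: 13.8
eef_pos: [0.5417, 0.1303, 0.0298]
tcp_rot: [0.997, 0.073, 0.001, 0.0]
contact_force: [3.8, 1.0, 1.2]
opening: 0.16
finger_force: 25.7
```

Call:
send_rows(moves="0 0 0 -0.004 0 0 -1;0 0 0 -0.007 0 0 -1;0 0 0 -0.01 0 0 -1;0 0 0 -0.01 0 0 -1")

```text
time: 14.3
eef_pos: [0.5395, 0.13, 0.0298]
tcp_rot: [0.997, 0.073, 0.0, 0.0]
contact_force: [3.2, -0.2, 0.9]
opening: 0.158
finger_force: 25.8
```

The card slides at about 3 N, so this is the weak clip. I'll draw the card right out.

Call:
send_rows(moves="0 0 0 -0.03 0 0 -1;0 0 0 -0.06 0 0 -1;0 0 0 -0.09 0 0 -1;0 0 0 -0.12 0 0 -1;0 0 0 -0.16 0 0 -1;0 0 0 -0.2 0 0 -1;0 0 0 -0.25 0 0 -1;0 0 0 -0.3 0 0 -1;0 0 0 -0.33 0 0 -1;0 0 0 -0.33 0 0 -1")

```text
time: 15.55
eef_pos: [0.4734, 0.1204, 0.0295]
tcp_rot: [0.997, 0.073, -0.0, -0.0]
contact_force: [-0.5, 0.3, 0.0]
opening: 0.16
finger_force: 25.5
```

Call:
send_rows(moves="0 0 0 -0.04 0 -0.15 -1;0 0 0 -0.04 0 -0.3 -1;0 0 0 -0.04 0 -0.45 -1", newtons=40)

```text
time: 15.92
eef_pos: [0.4662, 0.1193, 0.1206]
tcp_rot: [0.997, 0.073, 0.0, -0.0]
contact_force: [1.3, -0.5, 0.3]
opening: 0.155
finger_force: 44.9
```

Run:
```python
from h import *
g=load('top0')
for p in [(142,205),(197,212),(180,284),(125,276)]: print(pix2w(g,*p,.014))
for p in [(455,207),(524,213),(517,287),(447,280)]: print('bin',pix2w(g,*p,.045))
print('screwdriver',pix2w(g,205,358,.01),pix2w(g,247,289,.02))
shot('wrist','w5'); shot('top','t5')
c=cv2.imread('pics/t5.png')[150:310,110:430]; a=cv2.resize(c,None,fx=2,fy=2)
cv2.imwrite('pics/t5c.png',a)
goto([.48,.372,.14],np.radians(8.3))
```

```text
[0.60553965 0.4252855  0.014     ]
[0.59216739 0.29215353 0.014     ]
[0.41958299 0.32277314 0.014     ]
[0.43475094 0.45385976 0.014     ]
bin [ 0.61562116 -0.31611824  0.045     ]
bin [ 0.60588438 -0.4761711   0.045     ]
bin [ 0.43451256 -0.45629803  0.045     ]
bin [ 0.44600073 -0.29674679  0.045     ]
screwdriver [0.25027182 0.2557015  0.01      ] [0.41238971 0.16341498 0.02      ]
row [ 0.0001 -0.0014  0.0002] [ 0.2383 -1.2414 -0.0813]
```

View pics/t5c.png

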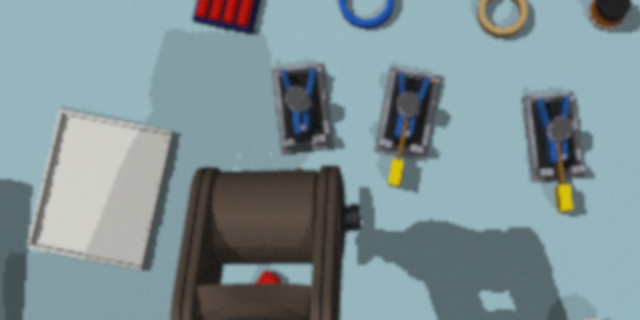

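The top crop shows the left clip still in its stand without its card and the other two cards clamped. Next the card goes to the tray, centred at about (0.513, 0.374) with yaw −9.5°.

Run:
```python
from h import *
goto([.4835,.3785,.10],np.radians(-9.5))
```

```text
row [-0.0001 -0.0014  0.0496] [ 0.2586 -1.2712  0.1188]
```

Call:
send_rows(moves="0 0 0.025 0.13 -0.635 0 -1;0 0 0.025 0.13 -0.635 0 -1;0 0 0.025 0.13 -0.635 0 -1")

```text
time: 16.4
eef_pos: [0.4728, 0.2516, 0.1186]
tcp_rot: [1.0, -0.003, -0.0, -0.0]
contact_force: [-0.1, -0.1, -0.8]
opening: 0.156
finger_force: 45.1
```

Run:
```python
from h import *
goto([.4835,.3785,.06],np.radians(-9.5))
goto([.4835,.3785,.027],np.radians(-9.5))
```

```text
row [-0.      0.0001  0.0253] [ 0.0495 -0.6348  0.2931]
row [-0.      0.0001  0.0253] [ 0.0496 -0.6348  0.4581]
```

Call:
send_rows(moves="0 0 0.025 0.05 -0.635 0 -1;0 0 0.025 0.05 -0.635 0 -1;0 0 0.025 0.05 -0.635 0.1 -1;0 0 0.025 0.05 -0.635 0.28 -1;0 0 0.025 0.05 -0.635 0.4 -1;0 0 0.025 0.05 -0.635 0.45 -1;0 0 0.025 0.05 -0.635 0.45 -1;0 0 0.025 0.05 -0.635 0.45 -1")

```text
time: 17.4
eef_pos: [0.4856, 0.3756, 0.0306]
tcp_rot: [0.996, -0.084, 0.001, -0.0]
contact_force: [0.2, 0.8, 0.3]
opening: 0.158
finger_force: 45.1
```

Call:
send_rows(moves="0 0 0 0 0 0.01 -1;0 0 0 0 0 0.024 -1;0 0 0 0 0 0.024 -1")

```text
time: 17.77
eef_pos: [0.4845, 0.3756, 0.0247]
tcp_rot: [0.996, -0.084, -0.0, 0.0]
contact_force: [-0.1, 0.1, 0.2]
opening: 0.156
finger_force: 45.1
```

Release and rise. Next I'll compute the clip's barrel position.

Call:
send_rows(moves="0 0 0 0 0 0 -0.6;0 0 0 0 0 0 -0.3;0 0 0 0 0 0 -0.2;0 0 0 0 0 0 -0.2;0 0 0 0 0 -0.25 -0.2;0 0 0 0 0 -0.5 -0.2;0 0 0 0 0 -0.75 0;0 0 0 0 0 -0.9 0.2", newtons=30)

```text
time: 18.77
eef_pos: [0.4856, 0.3761, 0.2084]
tcp_rot: [0.996, -0.084, 0.002, -0.001]
contact_force: [0.5, 0.5, 0.9]
opening: 0.603
finger_force: 0.0
```

Run:
```python
from h import *
r=load('w4');B=pix2w(r,317.5,102,.071);print(B)
r=shot('wrist','w6')
m=cv2.inRange(cv2.cvtColor(r['image'],cv2.COLOR_RGB2HSV),(22,150,90),(35,255,255));n,l,s,c=cv2.connectedComponentsWithStats(m)
print([(s[i],c[i],pix2w(r,*c[i],.037)) for i in range(1,n) if s[i,4]>100])
goto([.60,.135,.19],np.radians(8.3))
```

```text
[0.6188992  0.14205749 0.071     ]
[(array([316, 201,  15,  36, 490], dtype=int32), array([322.64897959, 219.01428571]), array([0.48519102, 0.37530457, 0.037     ]))]
row [-0.0008 -0.0015 -0.0498] [0.7578 1.0997 0.1118]
```

The card stands in the tray at (0.485, 0.375). Now for the clip.

Call:
send_rows(moves="0 0 -0.025 0.38 0.55 0.05 0.2;0 0 -0.025 0.38 0.55 0.05 0.2;0 0 -0.025 0.38 0.55 0.05 0.2")

```text
time: 19.2
eef_pos: [0.542, 0.2513, 0.1937]
tcp_rot: [1.0, -0.008, -0.001, 0.0]
contact_force: [-0.2, 1.9, 0.5]
opening: 0.599
finger_force: 0.0
```

Run:
```python
from h import *
goto([.60,.135,.19],np.radians(8.3))
```

```text
row [ 0.0001  0.0002 -0.0255] [0.2988 0.577  0.0186]
```

Call:
send_rows(moves="0 0 -0.0255 0.3 0.577 0.02 0.2;0 0 -0.0255 0.3 0.577 0.02 0.2;0 0 -0.0255 0.3 0.577 0.02 0.2;0 0 -0.0255 0.3 0.577 0.02 0.2")

```text
time: 19.7
eef_pos: [0.5995, 0.1388, 0.1902]
tcp_rot: [0.997, 0.074, -0.001, -0.0]
contact_force: [-0.1, 0.3, -0.5]
opening: 0.601
finger_force: 0.0
```

Run:
```python
from h import *
r=shot('wrist','w7');s=ctrl.get_state();print(s['eef_pos'],s['tcp_rot']);print(w2pix(r,(.618,.142,.071)))
im=cv2.imread('pics/w7.png')
cv2.imwrite('pics/w7c.png',cv2.resize(im[60:300,200:440],None,fx=2,fy=2))
```

```text
[0.5992617  0.13956319 0.19028172] [ 9.97192165e-01  7.48826079e-02 -4.98427032e-04 -3.63666340e-04]
[321.10957802 210.34264984]
```

View pics/w7c.png

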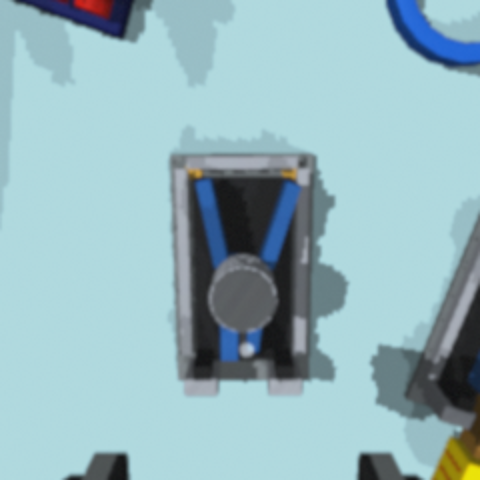

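The crop shows the barrel top at full-image (321.5,209.5), within 1 px of the predicted (0.618, 0.142).

Run:
```python
from h import *
goto([.6175,.142,.055],np.radians(8.3))
```

```text
row [-0.0001  0.0001  0.0008] [0.0926 0.0021 0.6763]
```

Call:
send_rows(moves="0 0 0 0.092 0.002 0.15 0;0 0 0 0.09 0.002 0.35 0;0 0 0 0.09 0.002 0.55 0;0 0 0 0.09 0.002 0.67 0;0 0 0 0.09 0.002 0.67 0;0 0 0 0.09 0.002 0.67 -0.2;0 0 0 0.09 0.002 0.67 -0.6;0 0 0 0.09 0.002 0.67 -0.8;0 0 0 0.09 0.002 0.67 -1;0 0 0 0.09 0.002 0.67 -1", newtons=60)

```text
time: 21.0
eef_pos: [0.619, 0.1414, 0.059]
tcp_rot: [0.997, 0.074, 0.002, -0.001]
contact_force: [-1.5, 2.9, 6.8]
opening: 0.262
finger_force: 59.4
```

Call:
send_rows(moves="0 0 0 0 0 -0.05 -1;0 0 0 0 0 -0.15 -1;0 0 0 0 0 -0.35 -1;0 0 0 0 0 -0.6 -1;0 0 0 0 0 -0.7 -1;0 0 0 0 0 -0.7 -1")

```text
time: 21.75
eef_pos: [0.6182, 0.1404, 0.198]
tcp_rot: [0.997, 0.074, 0.001, 0.0]
contact_force: [0.3, -0.2, -1.9]
opening: 0.258
finger_force: 59.6
```

Run:
```python
from h import *
goto([.5255,-.386,.19],np.radians(-5))
shot('side','s8');cv2.imwrite('pics/s8c.png',cv2.imread('pics/s8.png')[100:340,200:520])
```

```text
row [ 0.     -0.0003  0.0376] [-0.8489  2.5339  0.0395]
```

View pics/s8c.png

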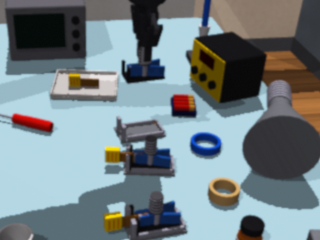

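The side crop shows the clip hanging level in the gripper, its stand empty and the card in the tray. Next it goes to the bin.

Call:
send_rows(moves="0 0 0.012 -0.28 0.845 0 -1;0 0 0.012 -0.28 0.845 0 -1;0 0 0.012 -0.28 0.845 0 -1;0 0 0.012 -0.28 0.845 0 -1")

```text
time: 22.3
eef_pos: [0.5853, -0.0379, 0.1932]
tcp_rot: [0.999, 0.034, -0.003, -0.0]
contact_force: [-0.2, 0.5, -2.9]
opening: 0.264
finger_force: 59.9
```

Call:
send_rows(moves="0 0 0.012 -0.22 0.87 0 -1;0 0 0.012 -0.22 0.87 0 -1;0 0 0.012 -0.22 0.87 0 -1;0 0 0.012 -0.22 0.87 0 -1")

```text
time: 22.8
eef_pos: [0.5551, -0.2137, 0.1942]
tcp_rot: [1.0, -0.003, -0.002, -0.001]
contact_force: [0.1, 1.0, -2.4]
opening: 0.261
finger_force: 60.2
```

Run:
```python
from h import *
goto([.5255,-.386,.19],np.radians(-5));goto([.5255,-.386,.059],np.radians(-5))
```

```text
row [-0.0002  0.0006  0.0129] [-0.1425  0.8626  0.0198]
row [-0.0002  0.0006  0.0129] [-0.1401  0.8638  0.6748]
```

Call:
send_rows(moves="0 0 0.013 -0.142 0.863 0 -1;0 0 0.013 -0.142 0.863 0 -1;0 0 0.013 -0.142 0.863 0 -1;0 0 0.013 -0.142 0.863 0.05 -1;0 0 0.013 -0.142 0.863 0.25 -1;0 0 0.013 -0.142 0.863 0.45 -1;0 0 0.013 -0.142 0.863 0.6 -1;0 0 0.013 -0.142 0.863 0.64 -1;0 0 0.013 -0.142 0.863 0.64 -1;0 0 0.013 -0.142 0.863 0.64 -1")

```text
time: 24.05
eef_pos: [0.529, -0.3844, 0.0705]
tcp_rot: [0.999, -0.041, 0.001, 0.001]
contact_force: [-0.2, 0.4, -1.3]
opening: 0.261
finger_force: 60.4
```

Run:
```python
from h import *
goto([.5255,-.386,.06],np.radians(-5))
```

```text
row [ 0.0003 -0.0004  0.0007] [-0.0168  0.0095  0.0527]
```

Call:
send_rows(moves="0 0 0 -0.01 0.005 0.025 -1;0 0 0 -0.01 0.005 0.04 -1;0 0 0 -0.01 0.005 0.05 -1;0 0 0 -0.01 0.005 0.05 -1")

```text
time: 24.55
eef_pos: [0.5256, -0.3851, 0.0591]
tcp_rot: [0.999, -0.042, -0.0, 0.0]
contact_force: [-1.0, 0.1, -0.3]
opening: 0.256
finger_force: 60.7
```

Call:
send_rows(moves="0 0 0 0 0 0 -0.3;0 0 0 0 0 0 -0.1;0 0 0 0 0 0 0;0 0 0 0 0 0 0;0 0 0 0 0 -0.2 0;0 0 0 0 0 -0.45 0;0 0 0 0 0 -0.75 0;0 0 0 -0.6 0 -0.9 0;0 0 0 -0.6 0 -0.9 0;0 0 0 -0.6 0 -0.9 0")

```text
time: 25.8
eef_pos: [0.4038, -0.3748, 0.24]
tcp_rot: [0.999, -0.043, 0.0, 0.001]
contact_force: [0.4, -0.9, -0.6]
opening: 0.503
finger_force: 0.0
```

Run:
```python
from h import *
shot('top','t9');shot('side','s9')
a=cv2.imread('pics/t9.png')[170:310,110:540];b=cv2.imread('pics/s9.png')[160:480,180:500]
a=cv2.resize(a,None,fx=1.8,fy=1.8)
W=np.zeros((a.shape[0]+b.shape[0],a.shape[1],3),np.uint8);W[:a.shape[0]]=a;W[a.shape[0]:,:b.shape[1]]=b
cv2.imwrite('pics/f9.png',W);print(W.shape)
```

```text
(572, 774, 3)
```

View pics/f9.png

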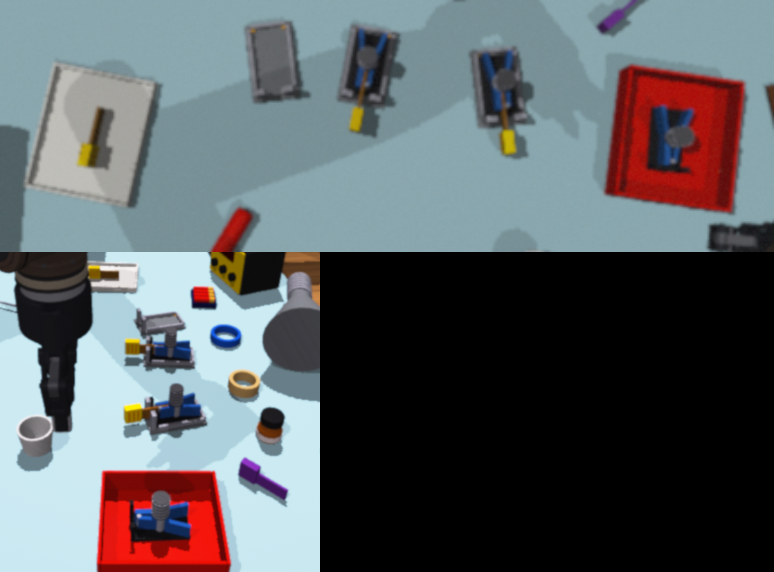

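The final composite shows the weak clip upright in the bin, its card in the tray, both sound clips clamped in their stands, and the bystanders in place.

```bash
python3 -c "
from plant import ctrl
print(ctrl.sign_off())"
```

```text
the job is handed in; nothing more can be done
None
```

I handed the job in: the leftmost clip (as seen from above) was the weak one, and it now stands upright in the red bin with its card in the white tray; the two sound clips held to about 11 N and stayed in their stands with their cards clamped, though sign-off returned no verdict.

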